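# Set up the papier-mache table: new paper roll, one tube per cradle board

### The arm

A 7-joint arm with a two-finger parallel gripper is mounted at the origin on the work surface. World frame = base frame: x ahead of the robot, y to its left, z up, the work surface at z = 0. Lengths are in mm, angles in degrees, forces in N, time in s.
With the tool pointing down it reaches from about 425 to 1025 mm from the base axis. Payload 9.4 kg.
Tool frame: the origin (TCP) lies at the very end of the fingers, on their centre line; the grasp point (between the pads) lies 19 mm behind it; z points along the fingers, y is the line along which they close (so a half turn about z gives the same grasp; the last joint's range is limited). The gripper opens to 93 mm and grips with 3 to 60 N. Pads are 15 mm wide; open, the fingers measure 128 mm over their backs; the gripper's body (75 mm by 188 mm) begins 65 mm behind the grasp point.
Start: joints at [-70.571, 34.337, -0.143, 91.639, 0.103, 54.024, -4.572], TCP at [292.848, 663.223, 218.618] pointing down, gripper open.
Joint ranges: [-147.43, 147.43], [-19.82, 112.94], [-74.19, 73.91], [6.32, 146.72], [-59.91, 239.91], [6.04, 106.73], [-150.56, 150.56]. Speed limits (degrees/s): [127.2, 127.2, 172.46, 172.46, 180, 180, 180].

### API

Orientations are given as a 3x3 rotation matrix whose columns are the frame's x, y, z axes.
In Python, from bench import get_state, imaging, order gives the robot as it stands. The module is installed in compiled form; this text tells all that it offers.
- The arm moves only by the shell command python3 -m pendant 'ROWS' [FORCE]. ROWS is JSON, one flat list of numbers, 5 for each row, row after row: the shift along the tool's x, y, z in m, then the turn about the tool's z in rad, then the opening, from -1 (shut) to 1 (fully open), so that 0 is half open. A call has 1 to 20 rows; each row shifts and turns the commanded pose from where the row before left it, along the tool's axes as they then stand; what a row does not reach is not made up. A row lasts 1/8 s, in which the tool goes at most 62.5 mm and 10.7 degrees, less where a joint would pass 70% of its speed; a pose out of reach is approached as far as the arm can. A call is refused whole if a number of a shift passes 0.0625 or a number of a turn 0.188, either way. A call with a gripper value outside its range is refused whole. The fingers move at their own pace and stop on an object; FORCE is the grip in N (left out, the last holds). Time passes only in rows, so rows that do not move let the fingers close. It gives the time, the measured TCP pose, the force, the opening and the grip force at its end, in the units of the state.
- get_state(): the state, without advancing time (a new reading comes with each control period).
- imaging.read_camera(name): name is "scene" or "top"; returns the picture (384x512x3 uint8, red, green, blue); there is no depth.
- imaging.camera_model(name): a dict with "fx", "fy", "cx", "cy" (pixels), "rvec" (rotation vector, rad) and "tvec" (3), from world to camera coordinates, as OpenCV has them. Camera axes: x right, y down, z forward; pixel columns grow to the right and rows downward; lengths in mm; the calibration is good to about 2 mm. A picture is of the moment at which its call begins. camera_model takes no time and is no camera call.
- order.close_job(): hands the job in; it is judged then, once.
The state is a dict: "time": time; "joint_positions": joint angles; "qd": joint speeds; "joint_torque": joint torques, N m; "tcp_pos": TCP position; "tool_rot": TCP orientation; "contact_force": force on the tool from outside, world axes, zero at the start; "torque": the same for the moment, N m; "width": finger opening in mm; "finger_force": force on a finger pad.
Only numpy, scipy, OpenCV 4.12 (cv2) and the standard library are available. Lean on these libraries where they do the work, as an engineer would, in place of code of your own. Each camera call takes 0.05 s, during which the arm holds its last target. There are 200 camera calls.

### The job

Set up the papier-mache table: take the empty core off the spindle and put it in the waste carton, and put the new paper roll on the spindle, right down on its foot. Draw the feed box's slide gate just far enough to let out one cardboard tube for each cradle board on the table and no more, push the gate fully shut, and lay one tube lengthwise between the ribs in the middle of each board. Leave the spare tubes in the box and do not disturb the jar, the paint pot or the sanding block.

Things in the scene. Friction and masses are not known exactly. Their poses are not given: they have to be found in the camera images.
- hopper: plywood feed box, fixed; origin on the table under the middle of the box, +x towards the catch tray, z up. Box 198 mm long (x -99 to 99), 86 wide, 145 high, clear cover screwed on. The gate is the floor of its 186 x 70 mm bay. Below, a chute slopes 5 degrees down to +x and out under the rear wall into the open catch tray
- tray_end (a point): middle of the catch tray's floor at its end stop (hopper x = 285 mm), 12 mm above the table. The tray floor rises 0.0875 mm per mm from here towards the box, 186 mm away. Inside width 126 mm, side walls 34 mm high, end stop 40 mm. Tubes let out queue here, touching side by side, tube x across the tray (along hopper y), about 30 mm of room beyond each end
- gate (a joint): slide gate under the tubes: 0 = fully shut (starts up to 6 mm open), grows (m) as it is pulled towards the hopper's -x, at most 0.20; about 3 N of friction, stays where left. It uncovers the bay from the +x end: the first tube drops at about 0.04, then one more every 36 mm; at 0.036*k + 0.008 just k are out. The others stay on it as it is pushed shut
- gate_handle (a point): middle of the gate's red handle, an upright block 14 mm thick (along hopper x), 60 mm wide, 40 mm high (foot 94 mm, top 134 mm above the table), on a 50 mm wide bar beyond the box's -x end; 52 mm of room between block and box when shut
- tube1: capped cardboard tube, a closed cylinder 36 mm in diameter, 66 mm long, flat white ends, 40 g, rolls easily; origin at its centre, x along its length. The five start side by side on the gate in the feed box (tube x along hopper y), centres 112 mm above the table; tube1 is nearest the hopper's +x end and drops out first, then tube2 and so on
- tube2: capped cardboard tube like tube1, number 2 in the row
- tube3: capped cardboard tube like tube1, number 3 in the row
- tube4: capped cardboard tube like tube1, number 4 in the row
- tube5: capped cardboard tube like tube1, number 5 in the row
- board1: cradle board (not always there): loose white board 124 x 84 x 8 mm, 0.25 kg, with two brown ribs on top, each 50 mm long (along board x), 8 mm wide and high, inner faces 16 mm either side of the line y = 0; origin at the centre of its underside, x along its long side. A tube lies between the ribs, tube x along board x (either way round)
- board1_seat (a point): on board1: where the centre of a tube lies when it is seated between the ribs, 26 mm above the board's underside
- board2: cradle board like board1 (not always there)
- board2_seat (a point): on board2: where the centre of a tube lies when it is seated between the ribs, 26 mm above the board's underside
- board3: cradle board like board1 (not always there)
- board3_seat (a point): on board3: where the centre of a tube lies when it is seated between the ribs, 26 mm above the board's underside
- board4: cradle board like board1 (not always there)
- board4_seat (a point): on board4: where the centre of a tube lies when it is seated between the ribs, 26 mm above the board's underside
- stand: paper stand, fixed: dark steel foot 96 mm across and 8 mm thick with an upright steel spindle 16 mm in diameter in its middle, round tip 128 mm above the table; origin at the centre of the foot's underside
- core_mid (a point): middle of the empty cardboard core, a tube 34 mm outside, 25 mm inside, 110 mm long, 30 g; z along its axis. At the start it stands on the stand's foot around the spindle (this point 63 mm above the table, its top 118 mm)
- roll: new roll of brown paper, 66 mm in diameter, 110 mm high, hole 28 mm right through, about 0.22 kg, standing upright on the table; origin at the centre of its lower end, z along its axis. Mounted, its lower end rests on the stand's foot 8 mm above the table
- carton: open cardboard waste carton, fixed, 150 x 140 x 85 mm outside, walls and floor 5 mm; origin at the centre of its underside
- jar: bystander: white primed jar, 84 mm across, 115 mm high, standing; origin at the centre of its underside
- pot: bystander: pink paint pot, 64 mm across, 75 mm high, standing; origin at the centre of its underside
- sander: bystander: cork sanding block 100 x 60 x 30 mm; origin at the centre of its underside
There are look-alikes about, which are no part of the job. Of the things that look like the carton, the larger one is meant.

How it is judged:
By the outcome, as a careful person would: the job done as asked, in the order asked, and still so for the second after the job is handed in, with the robot touching nothing.
Of board1, board2, board3, board4 only 2 to 4 are there at a start; the rules pass over those that are not, and their reading is None.
At some moment in a run one of roll, board1, board2, board3, board4 may be knocked a few centimetres aside while the robot is not near it.
It also fails if it takes over 210 s, if anything falls off the work surface, if the arm or the gripper's body presses on something with over 40 N, if the wrist force passes 120 N, or if a joint passes its speed limit or range.

## Working session

There is one attempt and no reset: what is moved stays moved. The work goes in short steps, Python scripts to look and compute and a shell command to move; the robot and the scene stay as the last step left them, time stands still between calls to the robot, and variables do not carry over. Pictures are saved under pics/ and viewed, at most 17 in all, crops included, and the job is handed in when it is done.

```bash
mkdir -p pics; cat > h.py <<'E'
import numpy as np, cv2
from bench import get_state, imaging, order
def snap(n,fn,crop=None,s=1.5):
    im=imaging.read_camera(n)
    cv2.imwrite('pics/raw_'+fn,im[:,:,::-1])
    if crop: x0,y0,x1,y1=crop; im=im[y0:y1,x0:x1]
    im=cv2.resize(im,None,fx=s,fy=s,interpolation=cv2.INTER_CUBIC)
    cv2.imwrite('pics/'+fn,im[:,:,::-1])
def cam(n):
    m=imaging.camera_model(n);K=np.array([[m['fx'],0,m['cx']],[0,m['fy'],m['cy']],[0,0,1]])
    R=cv2.Rodrigues(np.array(m['rvec'],float))[0];t=np.array(m['tvec'],float).ravel();return K,R,t
def pix2w(n,u,v,z):
    K,R,t=cam(n);d=R.T@np.linalg.inv(K)@[u,v,1];c=-R.T@t
    return c+d*(z-c[2])/d[2]
def w2pix(n,p):
    K,R,t=cam(n);q=K@(R@np.array(p,float)+t);return q[:2]/q[2]
def tool(p):
    "shift in tool axes (m) from current TCP to world p mm"
    s=get_state();return np.round(np.array(s['tool_rot']).T@(np.array(p)-s['tcp_pos'])/1000,4)
E
python3 - <<'E'
from h import *
snap('top','t0.png');snap('scene','s0.png')
s=get_state();print(s['time'],s['tcp_pos'],s['tool_rot'],s['width'])
for n in('top','scene'):
    K,R,t=cam(n);print(n,K[0,0],-R.T@t,R[2])
E
```

```text
0.1 [292.68050862 662.83476998 217.86504808] [[-9.14835718e-01  4.03826001e-01 -4.12620979e-04]
 [ 4.03826187e-01  9.14834827e-01 -1.28437790e-03]
 [-1.41185151e-04 -1.34162194e-03 -9.99999090e-01]] 93.27531688620306
top 364.8594645745096 [ 409.41417716  -31.32707573 1118.76188097] [ 0.05200607 -0.00775662 -0.99861664]
scene 456.5538750620289 [1668.42522119  222.51534407 1008.08345068] [-0.78533588 -0.17231255 -0.5946057 ]
```

View pics/t0.png

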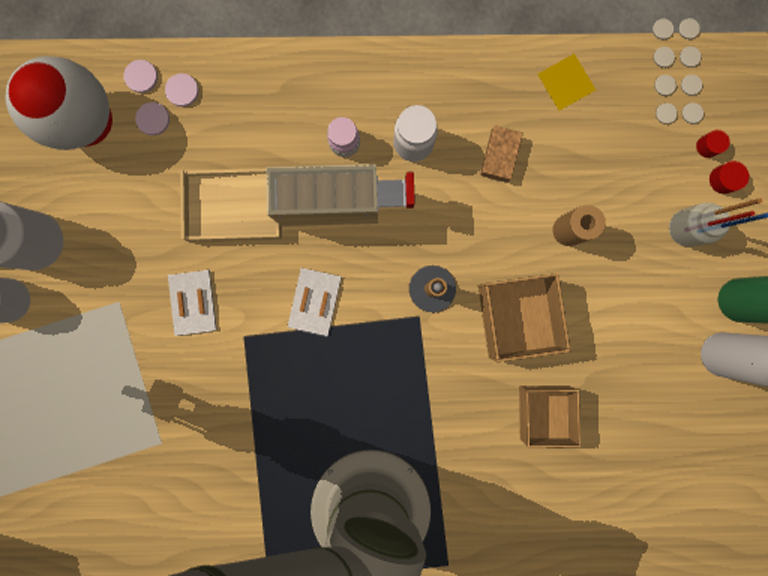

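View pics/s0.png

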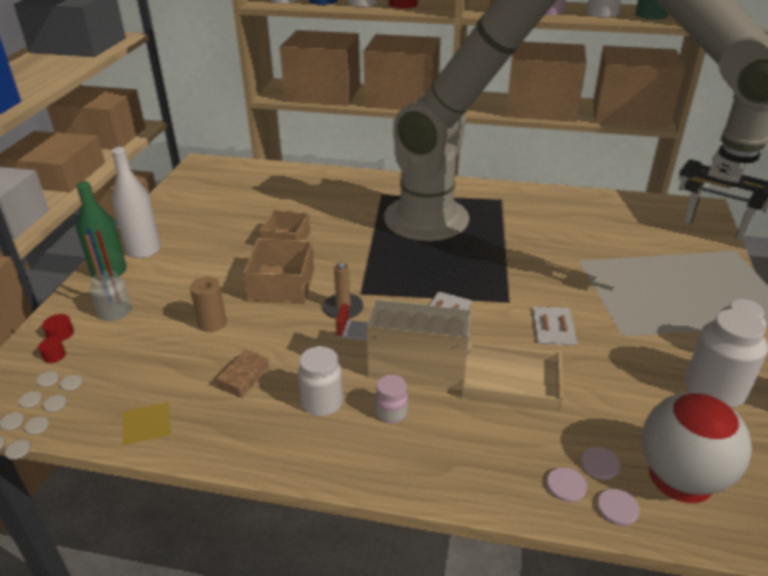

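The top picture shows two boards at (192,302) and (315,302), hopper (322,192) with red handle (410,190), and stand and core (435,287). It also shows the roll (580,225), large carton (525,318) and small carton (550,416).
Possible confusions:
- Carton: (525,318) is larger than (550,416), so I choose the first.
- Roll: (580,225), against the core (437,287) and the bottles (740,300) and (740,355).
- Red handle: (410,190), against the red caps (713,143) and (730,178).

I'll check these in one close crop.

```bash
python3 - <<'E'
from h import *
snap('top','t1.png',(105,100,405,245),2.6)
E
```

```text
(no output)
```

View pics/t1.png

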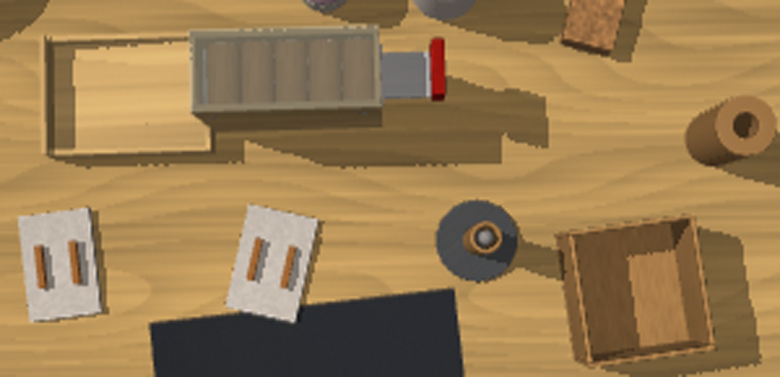

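```bash
cat >> h.py <<'E'
def cp(x,y,z,x0=105,y0=100,s=2.6,n='top'): return pix2w(n,x0+(x+.5)/s-.5,y0+(y+.5)/s-.5,z)
E
python3 - <<'E'
from h import *
np.set_printoptions(precision=1,suppress=True)
def P(n,*l):
    a=np.array([cp(*q) for q in l]);print(n,a.tolist() if 0 else a.round(1)[:,:2].tolist(),'mean',a.mean(0).round(1))
    return a
P('foot',(477,241,8));P('core',(485,237,118));P('roll',(745,126,110))
P('carton',(558,233,85),(694,216,85),(713,347,85),(580,364,85))
P('handle',(437.5,69,134),(438,38,134),(437,100,134))
a=P('hop',(191,31,145),(380,27,145),(380,106,145),(193,109,145))
P('tray',(43,39,47),(50,157,47))
for n,l in(('A',[(18,216,8),(92,207,8),(103,310,8),(31,321,8)]),('B',[(248,205,8),(320,219,8),(297,322,8),(226,305,8)])):
    a=P(n,*l);d=(a[0]+a[1]-a[2]-a[3])[:2];print(np.degrees(np.arctan2(d[1],d[0])),np.linalg.norm(d)/2,np.linalg.norm(a[0]-a[1]))
P('ribsA',(41,268,16),(75,263,16));P('ribsB',(256,259,16),(290,268,16))
# handle in scene check
for p in ([600,-60,134],):print(w2pix('scene',p)*1.5)
s=get_state();print(s['time'],s['tcp_pos'])
E
```

```text
foot [[442.3, -133.0]] mean [ 442.3 -133.     8. ]
core [[443.2, -131.5]] mean [ 443.2 -131.5  118. ]
roll [[558.9, -413.7]] mean [ 558.9 -413.7  110. ]
carton [[447.6, -214.6], [464.2, -363.9], [321.4, -380.4], [305.2, -235.3]] mean [ 384.6 -298.5   85. ]
handle [[619.5, -83.3], [652.4, -84.3], [586.8, -82.2]] mean [619.5 -83.3 134. ]
hop [[660.1, 172.4], [661.9, -23.6], [579.2, -22.6], [578.5, 170.5]] mean [619.9  74.2 145. ]
tray [[678.1, 361.3], [542.8, 352.7]] mean [610.4 357.   47. ]
A [[478.8, 403.6], [488.2, 317.3], [367.8, 304.1], [356.2, 387.6]] mean [422.7 353.2   8. ]
6.830790455939954 122.31145774856145 86.82259018033945
B [[488.1, 134.8], [470.6, 50.6], [350.7, 78.6], [371.6, 161.1]] mean [420.3 106.3   8. ]
-12.908948414194148 121.22217179032202 86.00348226441807
ribsA [[417.6, 373.5], [422.8, 334.2]] mean [420.2 353.8  16. ]
ribsB [[424.6, 124.7], [413.7, 85.4]] mean [419.1 105.   16. ]
[354.  307.2]
0.15 [292.7 662.9 217.9]
```

The crop shows two cradle boards, the larger carton at crop (637,290), and the roll's hole at (745,126). The core on its spindle is at (485,237) and the gate handle at (437,69). All the sizes agree with the description. First I align the tool (tool x = world +y, tool y = world +x) and go to the core.

```bash
python3 -m pendant '[0,0,0,0.165,0.3, 0,0,0,0.165,0.3, 0,0,0,0.165,0.3, 0,0,0,0.165,0.3, 0,0,0,0.165,0.3, 0,0,0,0.165,0.3, 0,0,0,0.165,0.3, 0,0.05,0,0,0.3, 0,0.05,-0.01,0,0.3, 0,0.05,0,0,0.3, -0.05,0,0,0,0.3, -0.05,0,0,0,0.3, -0.05,0,0,0,0.3, -0.05,0,0,0,0.3, -0.05,0,0,0,0.3, -0.05,0,0,0,0.3, -0.05,0,0,0,0.3, -0.05,0,0,0,0.3, -0.05,0,0,0,0.3, -0.05,0,0,0,0.3]' 20; python3 -c "
from h import *
print(tool([443,-132,230]),np.round(get_state()['tool_rot'],3))"
```

```text
time: 2.65
tcp_pos: [442.6, 161.7, 228.7]
tool_rot: [[-0.0, 1.0, 0.0], [1.0, 0.0, 0.0], [0.0, 0.0, -1.0]]
contact_force: [1.0, -0.6, -0.1]
width: 60.5
finger_force: 0.0
[-0.2937  0.0003 -0.0013] [[-0.  1.  0.]
 [ 1.  0.  0.]
 [ 0.  0. -1.]]
```

```bash
python3 -m pendant '[-0.05,0,0,0,0.3, -0.05,0,0,0,0.3, -0.05,0,0,0,0.3, -0.05,0,0,0,0.3, -0.05,0,0,0,0.3, -0.043,0,0,0,0.3, 0,0,0,0,0.3, 0,0,0.05,0,0.3, 0,0,0.05,0,0.3, 0,0,0.04,0,0.3, 0,0,0,0,0.3, 0,0,0,0,-0.6, 0,0,0,0,-0.6, 0,0,0,0,-0.6, 0,0,0,0,-0.6, 0,0,0,0,-0.6, 0,0,0,0,-0.6]' 15
```

```text
time: 4.78
tcp_pos: [443.6, -129.9, 89.6]
tool_rot: [[0.0, 1.0, 0.002], [1.0, -0.0, -0.0], [-0.0, 0.002, -1.0]]
contact_force: [-1.2, 0.7, 10.1]
width: 34.1
finger_force: 15.0
```

```bash
python3 -m pendant '[0,0,-0.04,0,-0.6, 0,0,-0.05,0,-0.6, 0,0,-0.05,0,-0.6, 0,0,-0.02,0,-0.6, 0,0,0,0,-0.6, -0.04,-0.015,0,0,-0.6, -0.04,-0.015,0,0,-0.6, -0.04,-0.015,0,0,-0.6, -0.048,-0.013,0,0,-0.6, 0,0,0,0,-0.6, 0,0,0.05,0,-0.6, 0,0,0.05,0,-0.6, 0,0,0,0,-0.6]'; python3 - <<'E'
from h import *
snap('scene','s1.png',(130,120,330,270),3.5)
E
```

```text
time: 6.4
tcp_pos: [383.0, -295.6, 145.7]
tool_rot: [[-0.0, 1.0, -0.007], [1.0, 0.0, 0.004], [0.004, -0.007, -1.0]]
contact_force: [-0.9, 0.5, -0.3]
width: 34.4
finger_force: 15.0
```

View pics/s1.png

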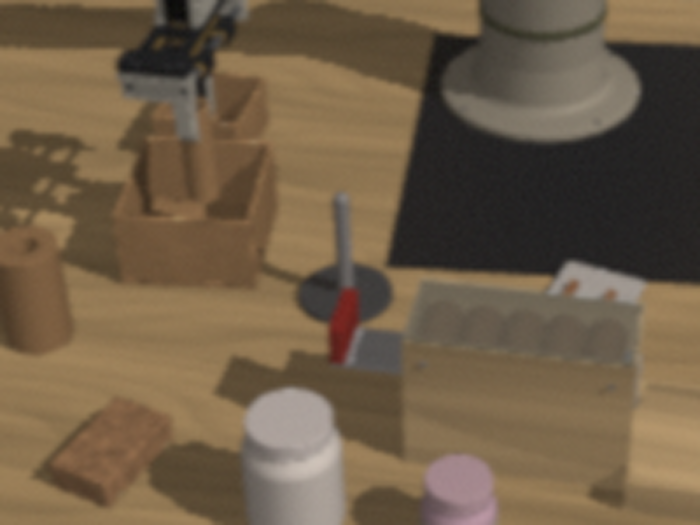

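The core is off the spindle (bare at crop (343,240)) and hangs inside the large carton. I lower it, let go, and go above the roll.

```bash
python3 -m pendant '[0,0,0.03,0,-0.6, 0,0,0.024,0,-0.6, 0,0,0,0,-0.6, 0,0,0,0,0, 0,0,0,0,0, 0,0,0,0,0, 0,0,-0.04,0,0, 0,0,-0.05,0,0, 0,0,-0.04,0,0, 0,0,0,0,0.95, -0.03,0.045,0,0,0.95, -0.03,0.045,0,0,0.95, -0.03,0.045,0,0,0.95, -0.03,0.041,0,0,0.95, 0,0,0,0,0.95, 0,0,0,0,0.95]'; python3 - <<'E'
from h import *
snap('scene','s2.png',(110,120,310,270),3.5)
print(tool([559,-414,80]))
E
```

```text
time: 8.45
tcp_pos: [559.7, -417.4, 223.2]
tool_rot: [[0.001, 1.0, -0.002], [1.0, -0.001, 0.001], [0.001, -0.002, -1.0]]
contact_force: [-0.7, 0.8, -1.2]
width: 90.6
finger_force: 0.0
[ 0.003  -0.0004  0.1438]
```

View pics/s2.png

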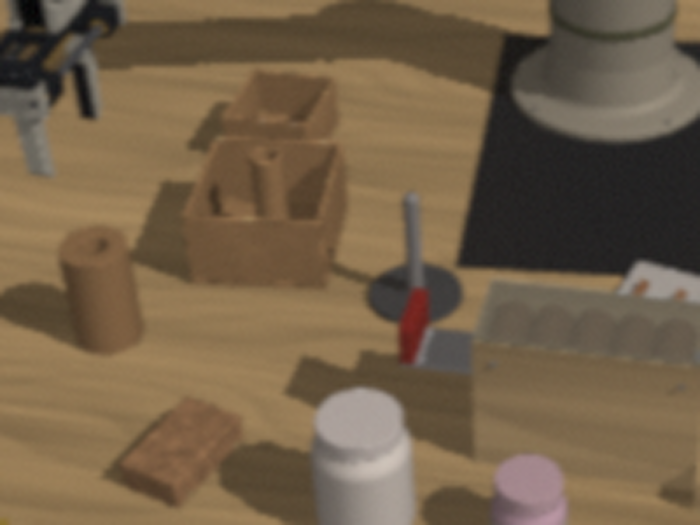

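The core stands in the carton and the roll has not moved (hole at crop (100,243)). I check that hole by projection, then go down on the roll.

```bash
python3 -c "
from h import *
print(cp(100,243,110,110,120,3.5,'scene'))"; python3 -m pendant '[0.003,0,0.05,0,0.95, 0,0,0.05,0,0.95, 0,0,0.02,0,0.95, 0,0,0,0,0.95]'
```

```text
[ 550.97263075 -407.19927759  110.        ]
time: 9.0
tcp_pos: [560.1, -414.4, 104.2]
tool_rot: [[0.0, 1.0, -0.002], [1.0, -0.0, 0.001], [0.001, -0.002, -1.0]]
contact_force: [1.4, 0.6, 0.4]
width: 90.3
finger_force: 0.0
```

```bash
python3 -m pendant '[0,0,0.024,0,0.95, 0,0,0,0,0.95, 0,0,0,0,0.1, 0,0,0,0,0.1, 0,0,0,0,0.1, 0,0,0,0,0.1, 0,0,0,0,0.1, 0,0,-0.03,0,0.1, 0,0,-0.04,0,0.1, 0,0,-0.05,0,0.1, 0,0,-0.03,0,0.1, 0,0,0,0,0.1, 0.05,-0.02,0,0,0.1, 0.05,-0.02,0,0,0.1, 0.05,-0.02,0,0,0.1,0,0,0,0,0.1, 0,0,0,0,0.1]' 30; python3 - <<'E'
from h import *
snap('scene','s3.png',(130,90,330,240),4)
print(tool([443,-132,230]))
s=get_state()['tcp_pos']
for d in(-33,33):print([np.round((w2pix('scene',s+np.array([0,d,h]))-[130,90]+.5)*4) for h in(29,-81)])
E
```

```text
time: 11.12
tcp_pos: [501.0, -264.8, 230.0]
tool_rot: [[-0.001, 1.0, -0.001], [1.0, 0.001, -0.0], [-0.0, -0.001, -1.0]]
contact_force: [-0.4, 0.2, -3.0]
width: 66.1
finger_force: 29.9
[ 0.1335 -0.0582  0.    ]
[array([158., 226.]), array([174., 340.])]
[array([237., 234.]), array([250., 349.])]
```

View pics/s3.png

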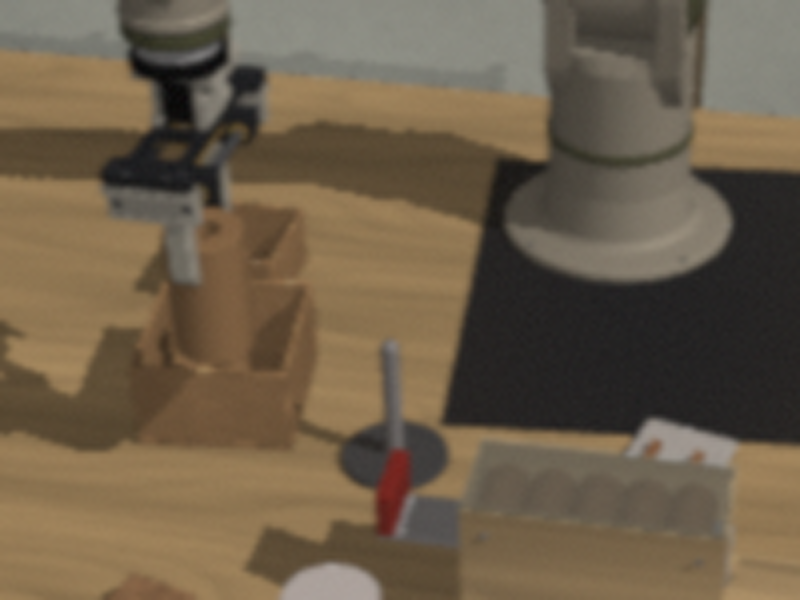

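The roll is held upright, with its edges at crop x 174 and 248 at the bottom, close to the predicted 174 and 250. The spindle tip is at (391,345). I move above it and compare in both views.

```bash
python3 -m pendant '[0.045,-0.02,0,0,0.1, 0.045,-0.02,0,0,0.1, 0.043,-0.018,0,0,0.1, 0,0,0,0,0.1, 0,0,0,0,0.1]'; python3 - <<'E'
from h import *
print('tip scene',cp(391,343,126,130,90,4,'scene'),'foot scene',cp(394,455,8,130,90,4,'scene'))
a=imaging.read_camera('scene')[120:245,180:280];b=imaging.read_camera('top')[140:240,230:350]
a=cv2.resize(a,None,fx=4,fy=4,interpolation=2);b=cv2.resize(b,None,fx=3.3,fy=3.3,interpolation=2)
c=np.zeros((500,800,3),np.uint8);c[:500,:400]=a;c[:b.shape[0],404:404+b.shape[1]]=b[:,:396]
cv2.imwrite('pics/m1.png',c[:,:,::-1])
s=get_state()['tcp_pos'];print(s)
for d in(-33,0,33):print([np.round((w2pix('scene',s+np.array([0,d,h]))-[180,120]+.5)*4) for h in(29,-81)])
E
```

```text
time: 11.8
tcp_pos: [443.8, -133.0, 230.7]
tool_rot: [[0.001, 1.0, 0.001], [1.0, -0.001, -0.001], [-0.001, 0.001, -1.0]]
contact_force: [-0.3, 0.7, -2.4]
width: 66.0
finger_force: 29.9
tip scene [ 439.42558288 -128.67787472  126.        ] foot scene [ 443.53754782 -130.09365337    8.        ]
[ 443.62388498 -133.39544322  230.6536647 ]
[array([138.,  85.]), array([146., 198.])]
[array([177.,  89.]), array([184., 203.])]
[array([217.,  93.]), array([222., 207.])]
```

View pics/m1.png

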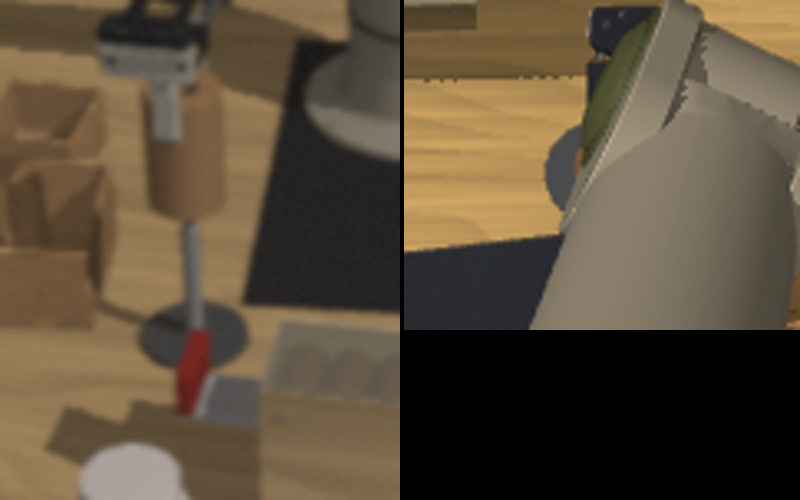

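The roll's bottom is centred at about crop x 186 and the spindle at about 190, so I shift it +2 mm along world y and lower past the tip.

```bash
python3 -m pendant '[0.002,0,0,0,0.1, 0,0,0.015,0,0.1, 0,0,0.015,0,0.1, 0,0,0.015,0,0.1, 0,0,0.015,0,0.1, 0,0,0,0,0.1]'
```

```text
time: 12.65
tcp_pos: [441.9, -129.8, 169.1]
tool_rot: [[0.0, 1.0, -0.003], [1.0, -0.0, 0.0], [0.0, -0.003, -1.0]]
contact_force: [0.6, -0.1, -1.6]
width: 66.1
finger_force: 29.9
```

```bash
python3 -m pendant '[0,0,0.02,0,0.1, 0,0,0.02,0,0.1, 0,0,0.02,0,0.1, 0,0,0.016,0,0.1, 0,0,0,0,0.1, 0,0,0,0,0.1]'
```

```text
time: 13.4
tcp_pos: [443.1, -130.0, 95.1]
tool_rot: [[0.0, 1.0, 0.0], [1.0, -0.0, -0.0], [-0.0, 0.0, -1.0]]
contact_force: [0.3, 0.0, -2.9]
width: 65.8
finger_force: 29.9
```

```bash
python3 -m pendant '[0,0,0.004,0,0.1, 0,0,0.003,0,0.1, 0,0,0,0,0.1, 0,0,0,0,0.95, 0,0,0,0,0.95, 0,0,0,0,0.95, 0,0,0,0,0.95, 0,0,-0.04,0,0.95, 0,0,-0.05,0,0.95, 0,0,-0.05,0,0.95, 0,0,0,0.1745,0.3, 0,0,0,0.1745,0.1, 0,0,0,0.1745,0.1, 0,0,0,0.1745,0.1, 0,0,0,0.1745,0.1, 0,0,0,0.1745,0.1, 0,0,0,0.1745,0.1, 0,0,0,0.1745,0.1, 0,0,0,0.1745,0.1]'; python3 - <<'E'
from h import *
print(tool([619.5,-83.3,230]),np.round(get_state()['tool_rot'],2).tolist())
snap('scene','s4.png',(150,120,350,270),3.5)
E
```

```text
time: 15.78
tcp_pos: [442.8, -129.6, 227.6]
tool_rot: [[1.0, -0.005, 0.0], [-0.005, -1.0, 0.0], [0.0, -0.0, -1.0]]
contact_force: [-0.7, -0.0, -0.7]
width: 51.0
finger_force: 0.0
[ 0.1765 -0.0472 -0.0024] [[1.0, -0.01, 0.0], [-0.01, -1.0, 0.0], [0.0, -0.0, -1.0]]
```

View pics/s4.png

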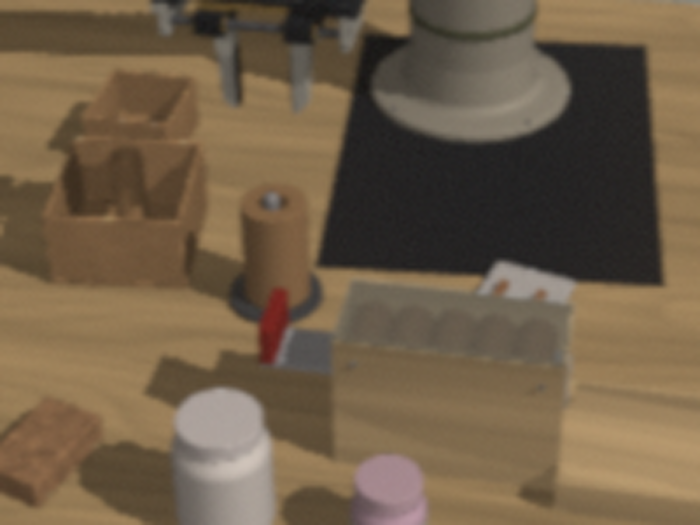

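The roll sits on the spindle foot and the core is in the carton. Next is the gate handle.

```bash
python3 -m pendant '[0.045,-0.012,0,0,0.1, 0.045,-0.012,0,0,0.1, 0.045,-0.012,0,0,0.1, 0.041,-0.011,0,0,0.1, 0,0,0,0,0.1, 0,0,0.05,0,0.1, 0,0,0.05,0,0.1, 0,0,0.026,0,0.1, 0,0,0,0,0.1, 0,0,0,0,-0.9, 0,0,0,0,-0.9, 0,0,0,0,-0.9, 0,0,0,0,-0.9, 0,0,0,0,-0.9]' 30
```

```text
time: 17.58
tcp_pos: [619.1, -82.7, 102.1]
tool_rot: [[1.0, 0.001, 0.001], [0.001, -1.0, 0.0], [0.001, -0.0, -1.0]]
contact_force: [-0.3, 0.3, 4.3]
width: 13.9
finger_force: 30.0
```

```bash
python3 -m pendant '[0,0.01,0,0,-0.9, 0,0.012,0,0,-0.9, 0,0.012,0,0,-0.9, 0,0.012,0,0,-0.9, 0,0.012,0,0,-0.9, 0,0.012,0,0,-0.9, 0,0.01,0,0,-0.9, 0,0,0,0,-0.9, 0,0,0,0,-0.9, 0,0,0,0,-0.9, 0,0,0,0,-0.9]'; python3 - <<'E'
from h import *
snap('top','t5.png',(115,80,315,230),3.5)
E
```

```text
time: 18.95
tcp_pos: [620.3, -164.5, 102.1]
tool_rot: [[1.0, 0.0, 0.003], [0.0, -1.0, -0.003], [0.003, 0.003, -1.0]]
contact_force: [4.3, -2.8, 1.9]
width: 13.8
finger_force: 30.0
```

View pics/t5.png

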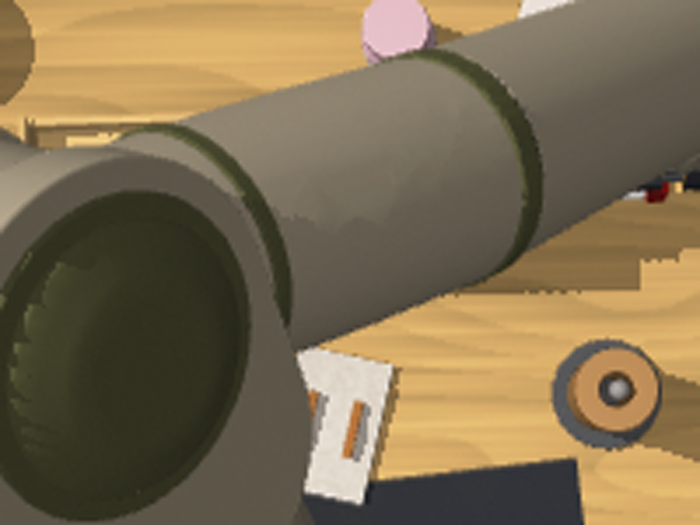

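The arm hides the box from above (the mounted roll at (615,390) looks right). I look from the scene camera.

```bash
python3 - <<'E'
from h import *
snap('scene','s5.png',(200,170,400,290),3.5)
E
```

```text
(no output)
```

View pics/s5.png

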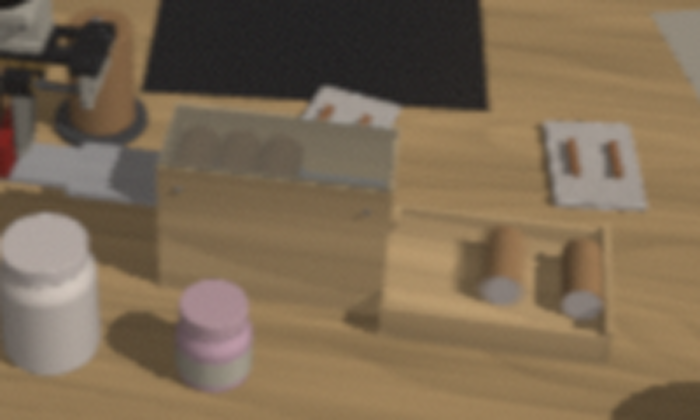

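Two tubes are in the tray ((582,278), and (502,265) still rolling), and three are left in the box. I push the gate shut.

```bash
python3 -m pendant '[0,-0.012,0,0,-0.9, 0,-0.012,0,0,-0.9, 0,-0.012,0,0,-0.9, 0,-0.012,0,0,-0.9, 0,-0.012,0,0,-0.9, 0,-0.012,0,0,-0.9, 0,-0.007,0,0,-0.9, 0,0,0,0,-0.9, 0,-0.003,0,0,-0.9, 0,0,0,0,-0.9, 0,0,0,0,-0.9]'
```

```text
time: 20.42
tcp_pos: [619.0, -80.7, 102.0]
tool_rot: [[1.0, 0.0, 0.001], [0.0, -1.0, -0.0], [0.001, 0.0, -1.0]]
contact_force: [3.3, -1.2, 7.0]
width: 14.1
finger_force: 30.0
```

```bash
python3 -m pendant '[0,-0.002,0,0,-0.9, 0,0,0,0,-0.9, 0,-0.002,0,0,-0.9, 0,0,0,0,-0.9]'; python3 -m pendant '[0,-0.002,0,0,-0.9, 0,0,0,0,-0.9]'
```

```text
time: 20.92
tcp_pos: [618.9, -80.7, 102.1]
tool_rot: [[1.0, -0.002, 0.002], [-0.002, -1.0, -0.006], [0.002, 0.006, -1.0]]
contact_force: [3.3, -13.8, -0.6]
width: 13.8
finger_force: 30.1
time: 21.18
tcp_pos: [619.0, -80.7, 102.1]
tool_rot: [[1.0, -0.004, 0.002], [-0.004, -1.0, -0.009], [0.002, 0.009, -1.0]]
contact_force: [5.0, -19.5, -2.9]
width: 13.8
finger_force: 30.1
```

The gate is hard against its stop (y stays at -80.7 while the force rises to 19 N). I let go, rise, turn, and move clear to look at the tubes.

```bash
python3 -m pendant '[0,0.004,0,0,-0.9, 0,0,0,0,0.1, 0,0,0,0,0.1, 0,0,0,0,0.1, 0,0,-0.045,0,0.1, 0,0,-0.045,0,0.1, 0,0,-0.045,0,0.1, 0,0,0,-0.1745,0.1, 0,0,0,-0.1745,0.1, 0,0,0,-0.1745,0.1, 0,0,0,-0.1745,0.1, 0,0,0,-0.1745,0.1, 0,0,0,-0.1745,0.1, 0,0,0,-0.1745,0.1, 0,0,0,-0.1745,0.1, 0,0,0,-0.1745,0.1]' && python3 -m pendant '[0.05,0,0,0,0.7, 0.05,0,0,0,0.7, 0.05,0,0,0,0.7, 0.05,0,0,0,0.7, 0.05,0,0,0,0.7, 0.05,0,0,0,0.7, 0.05,0,0,0,0.7, 0.05,-0.02,0,0,0.7, 0.05,-0.03,0,0,0.7, 0.05,-0.03,0,0,0.7, 0.03,-0.03,0,0,0.7, 0,0,0,0,0.7]'; python3 - <<'E'
from h import *
snap('top','t6.png',(105,80,305,230),3.9)
print(np.round(get_state()['tool_rot'],3).tolist())
E
```

```text
time: 23.18
tcp_pos: [618.3, -78.3, 236.4]
tool_rot: [[-0.006, 1.0, -0.001], [1.0, 0.006, 0.0], [0.0, -0.001, -1.0]]
contact_force: [-0.6, -0.3, 0.4]
width: 51.3
finger_force: 0.0
time: 24.68
tcp_pos: [504.8, 455.1, 235.7]
tool_rot: [[-0.007, 1.0, -0.003], [1.0, 0.007, 0.0], [0.0, -0.003, -1.0]]
contact_force: [0.3, 0.2, -0.1]
width: 79.1
finger_force: 0.0
[[-0.004, 1.0, -0.001], [1.0, 0.004, -0.001], [-0.001, -0.001, -1.0]]
```

View pics/t6.png

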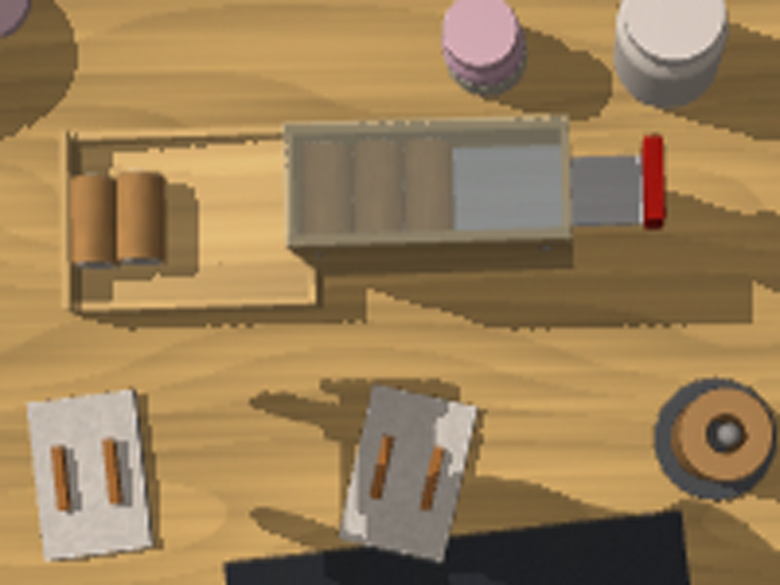

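The two tubes lie side by side at the end stop (crop (92,219) and (141,217)). The gate is shut, three tubes are still in the box, and both boards are visible.

```bash
python3 - <<'E'
from h import *
c=lambda x,y,z:cp(x,y,z,105,80,3.9)
print('t1',c(92.5,219,37),c(92,174,37),c(92,265,37));print('t2',c(141,217,37),c(141,172,37),c(141,263,37))
for n,l in(('A',[(27,404,8),(134,389,8),(153,545,8),(48,560,8)]),('B',[(372,386,8),(478,405,8),(444,562,8),(341,536,8)])):
    a=np.array([c(*q) for q in l]);d=(a[0]+a[1]-a[2]-a[3])[:2];print(n,a.mean(0).round(1),np.degrees(np.arctan2(d[1],d[0])))
print('ribs A',(c(62,479,16)+c(114,472,16))/2,'ribs B',(c(381,468,16)+c(433,479,16))/2)
for p in((62,445,62+6,510),(104,440,118,503),(386,437,374,498),(439,448,428,509)):
    d=c(p[0],p[1],16)-c(p[2],p[3],16);print(np.degrees(np.arctan2(d[1],d[0])))
print(c(648,180,134), tool([615,310,120]))
E
```

```text
t1 [616.67987167 343.47546026  37.        ] [651.44757545 344.02270739  37.        ] [581.26796655 343.687837    37.        ]
t2 [617.76674598 306.47800768  37.        ] [652.54262566 306.58185753  37.        ] [582.33705998 306.37220539  37.        ]
A [422.  354.1   8. ] 7.5519529723657035
B [420.4 106.8   8. ] -12.362520599768532
ribs A [420.97731148 353.26286114  16.        ] ribs B [419.17396093 107.16317054  16.        ]
5.584634426669823
12.69372971735065
-11.470850129746301
-10.677083151554841
[620.81744373 -77.34308382 134.        ] [-0.143   0.1077  0.1161]
```

```bash
python3 -m pendant '[-0.05,0.037,0,0,0.66, -0.05,0.037,0,0,0.66, -0.049,0.038,0,0,0.66, 0,0,0,0,0.66, 0,0,0.05,0,0.66, 0,0,0.05,0,0.66, 0,0,0.05,0,0.66, 0,0,0,0,0.66, 0,0,0,0,0.66]' 12; python3 -c "
from h import *
print(tool([617,306.5,21]))"
```

```text
time: 25.85
tcp_pos: [621.9, 301.9, 88.3]
tool_rot: [[0.001, 1.0, 0.002], [1.0, -0.001, 0.0], [0.0, 0.002, -1.0]]
contact_force: [0.4, -0.2, 0.5]
width: 77.4
finger_force: 0.0
[ 0.0046 -0.005   0.0673]
```

```bash
python3 -m pendant '[0.0045,-0.005,0,0,0.66, 0,0,0.03,0,0.66, 0,0,0.025,0,0.66, 0,0,0.012,0,0.66, 0,0,0,0,0.66, 0,0,0,0,0.2, 0,0,0,0,0.2, 0,0,0,0,0.2, 0,0,0,0,0.2]' 12
```

```text
time: 26.98
tcp_pos: [616.5, 307.1, 20.8]
tool_rot: [[0.0, 1.0, 0.001], [1.0, -0.0, 0.001], [0.001, 0.001, -1.0]]
contact_force: [-0.8, 0.3, 6.0]
width: 65.8
finger_force: 12.0
```

```bash
python3 -m pendant '[0,0,-0.03,0,0.2, 0,0,-0.05,0,0.2, 0,0,-0.05,0,0.2, 0,0,-0.05,0,0.2, 0,0,0,0,0.2, 0,-0.05,0,0,0.2, 0,-0.05,0,0,0.2, 0,-0.05,0,0,0.2, 0,-0.046,0,0,0.2, -0.05,0,0,0,0.2, -0.05,0,0,0,0.2, -0.05,0,0,0,0.2, -0.05,0,0,0,0.2, 0,0,0.03,0.105,0.2, 0,0,0.03,0.105,0.2, 0,0,0.02,0,0.2, 0,0,0,0,0.2, 0,0,0,0,0.2]'; python3 - <<'E'
from h import *
print(tool([420,107,13]))
a=imaging.read_camera('scene')[150:250,240:380];b=imaging.read_camera('top')[150:240,110:260]
a=cv2.resize(a,None,fx=4,fy=4,interpolation=2);b=cv2.resize(b,None,fx=2,fy=2,interpolation=2)
c=np.zeros((590,560,3),np.uint8);c[:400]=a;c[404:404+b.shape[0],:b.shape[1]]=b
cv2.imwrite('pics/m2.png',c[:,:,::-1])
E
```

```text
time: 29.22
tcp_pos: [419.8, 106.6, 119.9]
tool_rot: [[0.209, 0.978, -0.0], [0.978, -0.209, -0.0], [-0.0, -0.0, -1.0]]
contact_force: [0.1, 0.2, -0.6]
width: 66.0
finger_force: 12.0
[5.000e-04 1.000e-04 1.069e-01]
```

View pics/m2.png

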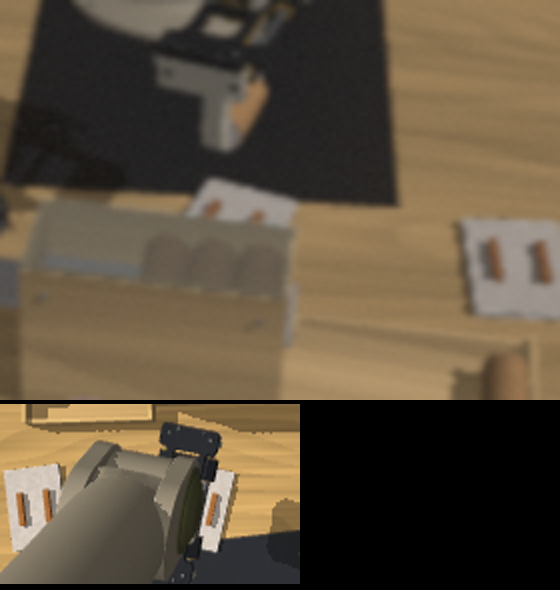

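Board B has not moved (its corner in the scene view is at the same pixel, about (292,195)), and the tube hangs over it. I lower it.

```bash
python3 -m pendant '[0,0,0.04,0,0.2, 0,0,0.04,0,0.2, 0,0,0.015,0,0.2, 0,0,0.006,0,0.2, 0,0,0.004,0,0.2, 0,0,0,0,0.2]'; python3 -c "
from h import *
print(tool([420,107,13]))"
```

```text
time: 30.08
tcp_pos: [420.3, 107.0, 14.9]
tool_rot: [[0.208, 0.978, 0.001], [0.978, -0.208, 0.0], [0.0, 0.001, -1.0]]
contact_force: [-0.6, -0.2, 0.2]
width: 66.3
finger_force: 12.0
[-0.0001 -0.0003  0.0019]
```

```bash
python3 -m pendant '[0,0,0.002,0,0.2, 0,0,0,0,0.2, 0,0,0,0,0.48, 0,0,0,0,0.52, 0,0,0,0,0.66, 0,0,0,0,0.66, 0,0,-0.02,0,0.66, 0,0,-0.04,0,0.66, 0,0,-0.05,0,0.66, 0,0,-0.05,0,0.66, 0,0,-0.02,-0.105,0.66, 0,0,0,-0.105,0.66, 0.05,0,0,0,0.66, 0.05,0,0,0,0.66, 0.05,0,0,0,0.66, 0.05,0,0,0,0.66, 0.04,0,0,0,0.66, 0,0,0,0,0.66]'; python3 - <<'E'
from h import *
print(tool([617,343.5,80]))
a=imaging.read_camera('scene')[150:250,240:390];b=imaging.read_camera('top')[130:240,105:265]
a=cv2.resize(a,None,fx=2,fy=2,interpolation=2);b=cv2.resize(b,None,fx=3,fy=3,interpolation=2)
c=np.zeros((540,490,3),np.uint8);c[:200,:300]=a;c[204:534,:480]=b
cv2.imwrite('pics/m3.png',c[:,:,::-1])
E
```

```text
time: 32.33
tcp_pos: [419.1, 349.8, 191.9]
tool_rot: [[-0.005, 1.0, -0.0], [1.0, 0.005, -0.001], [-0.001, -0.0, -1.0]]
contact_force: [-0.3, -0.6, -0.3]
width: 77.2
finger_force: 0.0
[-0.0072  0.1979  0.1119]
```

View pics/m3.png

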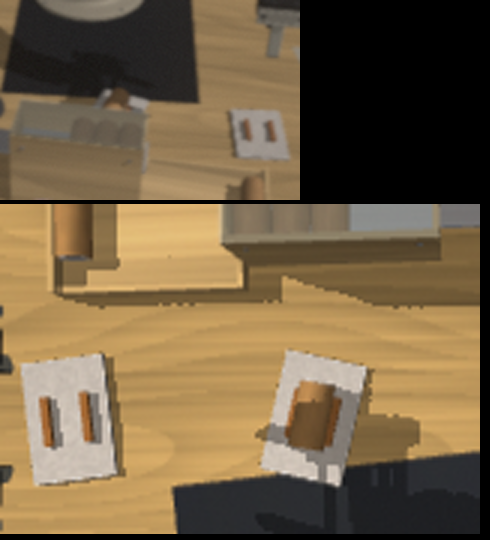

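The tube lies between the ribs of board B (crop (313,415)). Board A and tube1 have not moved. I fetch tube1.

```bash
python3 -m pendant '[0,0.05,0,0,0.66, 0,0.05,0,0,0.66, 0,0.05,0,0,0.66, -0.0065,0.048,0,0,0.66, 0,0,0,0,0.66, 0,0,0.05,0,0.66, 0,0,0.06,0,0.66, 0,0,0,0,0.66, 0,0,0,0,0.66]'; python3 -c "
from h import *
print(tool([617,343.5,18]))"
```

```text
time: 33.55
tcp_pos: [618.6, 339.7, 84.7]
tool_rot: [[0.001, 1.0, 0.002], [1.0, -0.001, 0.0], [0.0, 0.002, -1.0]]
contact_force: [0.2, 0.5, 0.6]
width: 77.1
finger_force: 0.0
[ 0.0038 -0.0017  0.0667]
```

```bash
python3 -m pendant '[0.0038,-0.0018,0,0,0.66, 0,0,0.03,0,0.66, 0,0,0.025,0,0.66, 0,0,0.0115,0,0.66, 0,0,0,0,0.66, 0,0,0,0,0.2, 0,0,0,0,0.2, 0,0,0,0,0.2, 0,0,0,0,0.2, 0,0,-0.03,0,0.2, 0,0,-0.05,0,0.2, 0,0,-0.05,0,0.2, 0,0,0,0,0.2, 0,-0.05,0,0,0.2, 0,-0.05,0,0,0.2, 0,-0.05,0,0,0.2, 0.01,-0.045,0,0,0.2, 0,0,0,-0.13,0.2, 0,0,0,0,0.2, 0,0,0,0,0.2]' 12; python3 - <<'E'
from h import *
print(tool([421.5,353.7,14]))
a=imaging.read_camera('scene')[150:250,320:420];b=imaging.read_camera('top')[140:240,90:190]
c=np.hstack([a,b]);c=cv2.resize(c,None,fx=3,fy=3,interpolation=2)
cv2.imwrite('pics/m4.png',c[:,:,::-1])
E
```

```text
time: 36.05
tcp_pos: [421.5, 353.7, 145.9]
tool_rot: [[-0.126, 0.992, 0.0], [0.992, 0.126, -0.0], [-0.0, 0.0, -1.0]]
contact_force: [-0.3, 1.0, -0.3]
width: 65.8
finger_force: 12.0
[ 0.     -0.      0.1319]
```

View pics/m4.png

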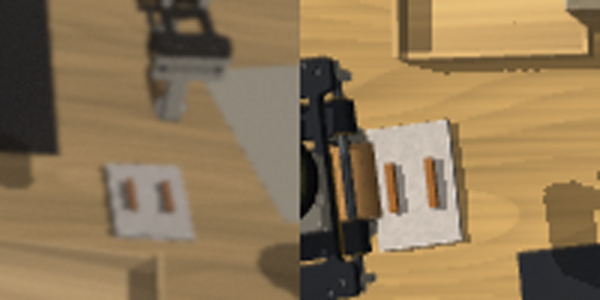

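Board A has not moved (its corner is at native (139,180), as before). I lower tube1 onto it.

```bash
python3 -m pendant '[0,0,0.045,0,0.2, 0,0,0.045,0,0.2, 0,0,0.025,0,0.2, 0,0,0.012,0,0.2, 0,0,0.004,0,0.2, 0,0,0,0,0.2, 0,0,0.002,0,0.2, 0,0,0,0,0.2]'
```

```text
time: 37.15
tcp_pos: [421.4, 354.7, 13.8]
tool_rot: [[-0.13, 0.992, 0.001], [0.992, 0.13, 0.001], [0.001, 0.001, -1.0]]
contact_force: [0.3, 1.3, 2.3]
width: 66.1
finger_force: 12.0
```

```bash
python3 -m pendant '[0,0,0,0,0.48, 0,0,0,0,0.52, 0,0,0,0,0.66, 0,0,0,0,0.66, 0,0,-0.02,0,0.66, 0,0,-0.04,0,0.66, 0,0,-0.05,0,0.66, 0,0,-0.05,0,0.66, 0,0,-0.04,0,0.66, 0.05,0,0,0,0.66, 0.05,0,0,0,0.66, 0.05,0,0,0,0.66, 0.05,0,0,0,0.66, 0.05,0,0,0,0.66, 0,0,0,0,0.66]'; python3 - <<'E'
from h import *
snap('top','t9.png',(95,60,395,265),2.6)
E
```

```text
time: 39.02
tcp_pos: [386.1, 605.9, 211.6]
tool_rot: [[-0.135, 0.991, -0.001], [0.991, 0.135, -0.0], [-0.0, -0.001, -1.0]]
contact_force: [-0.3, -0.7, -0.6]
width: 77.4
finger_force: 0.0
```

View pics/t9.png

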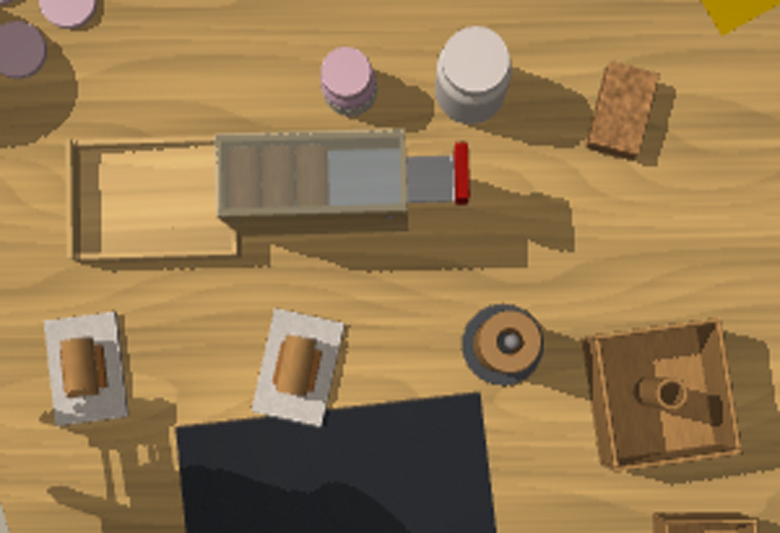

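The tubes sit at (80,367) and (298,366). Roll, core in the carton, shut gate, and three spare tubes all look right. I check seating numerically.

```bash
python3 - <<'E'
from h import *
im=cv2.imread('pics/t9.png');
def px(p): return np.round((w2pix('top',p)-[95,60]+.5)*2.6-.5)
for n,o,a in(('A',(421.5,353.7),7.5),('B',(420,107),-12)):
    a=np.radians(a);R=np.array([[np.cos(a),-np.sin(a)],[np.sin(a),np.cos(a)]])
    # expected tube silhouette rectangle at centre height
    q=[px([*(np.array(o)+R@[x,y]),26+6]) for x,y in((33,18),(33,-18),(-33,-18),(-33,18))]
    print(n,[v.tolist() for v in q],'c',px([*o,32]))
    cv2.polylines(im,[np.array(q,np.int32)],True,(0,255,0),1)
print('roll',px([443,-131,118]),cp(508,341,118,95,60))
cv2.imwrite('pics/t9b.png',cv2.resize(im[290:440,30:360],None,fx=2.4,fy=2.4,interpolation=2))
E
```

```text
A [[60.0, 342.0], [91.0, 337.0], [99.0, 395.0], [67.0, 399.0]] c [ 79. 368.]
B [[286.0, 335.0], [317.0, 341.0], [305.0, 398.0], [274.0, 392.0]] c [296. 367.]
roll [511. 341.] [ 443.20651232 -128.28080122  118.        ]
```

View pics/t9b.png

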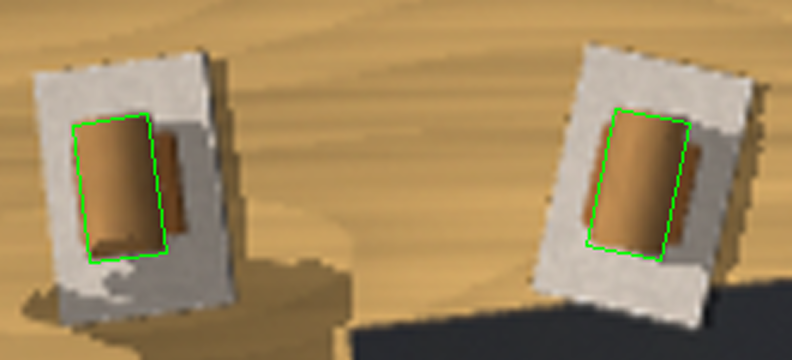

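Both tubes match the seated outline.

```bash
python3 -c "
from bench import order
print(order.close_job())"
```

```text
the job is handed in; nothing more can be done
None
```

I've handed the job in at about 39 s of the 210 s: the empty core is in the waste carton, the new roll is on the spindle foot, two tubes were let out and laid between the ribs of the two boards, the gate is shut, and three spares are still in the box. I confirmed all of this in the final pictures except that the roll is fully down on the foot, which I judged from the release height and the view.

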